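# Set out the mounting place on the microscopy bench

### The arm

A 6-joint arm with a two-finger parallel gripper is mounted at the origin on the work surface. World frame = base frame: x ahead of the robot, y to its left, z up, the work surface at z = 0. Lengths are in m, angles in rad, forces in N, time in s.
With the tool pointing down it reaches from about 0.275 to 0.85 m from the base axis. Payload 19 kg.
Tool frame: the origin (TCP) lies between the finger pads; the fingertips stand ahead of it and the grasp point (between the pads) lies 2 mm behind it (manip.tcp_to_tips is the z of the fingertips in the tool frame, in m); z points along the fingers, y is the direction in which the jaws open and shut (so a half turn about z gives the same grasp; the last joint's range is limited). The gripper opens to 85 mm and grips with 20 to 120 N. Pads are 22 mm wide; open, the fingers measure 114 mm over their backs; the gripper's body (76 mm by 85 mm) begins 54 mm behind the grasp point. The pads swing forward as they close: fully open they stand 13 mm farther back than shut.
Start: joints at [1.151, 0.15, 1.437, -0, 1.554, -0.134], TCP at [0.162, 0.552, 0.248] pointing down, gripper open.
Joint ranges: [-2.8, 2.8], [-0.68, 2.1], [0.12, 2.68], [-1.39, 4.53], [0.16, 2.79], [-2.81, 2.81]. Speed limits (rad/s): [1.89, 1.89, 2.22, 3.01, 3.01, 3.01].

### API

Orientations are given as a unit quaternion [x, y, z, w].
In Python, from bench import manip gives the robot as it stands.
- The arm moves only by the shell command python3 -m creep 'ROWS' [OPENING]. ROWS is JSON, a list of rows, each a list of 2 entries, a list of its own where there are three numbers: the shift along the tool's x, y, z in m, then the turn about the tool's z in rad. In form: [[[tx, ty, tz], twist], ...]. A call has 1 to 10 rows; each row is the pose to reach, as a shift and turn from the pose commanded when the call began, along the tool's axes at that moment; what a row does not reach only later rows make up. A row lasts 1/8 s, in which the tool goes at most 62.5 mm and 10.7 degrees, less where a joint would pass 70% of its speed; a pose out of reach is approached as far as the arm can. A call with a gripper value outside its range is refused whole. OPENING is the opening, from 0 (shut) to 1 (fully open), set as the call begins (- or left out, the last holds). The fingers move at their own pace and stop on an object; the grip force is fixed at half the most. Time passes only in rows, so rows that repeat a pose let the fingers close. It gives the time, the measured TCP pose, the force and the opening at its end, in the units of the state.
- manip.observe(): the state, without advancing time (a new reading comes with each control period).
- manip.grab_frame(name): name is "side" or "top" or "wrist"; returns the picture (384x512x3 uint8, red, green, blue); there is no depth.
- manip.camera_params(name): a dict with "fovy" (degrees; the focal length in pixels is half the picture's height over the tangent of half this angle, whatever the lens; pixels are square), "cx", "cy" (the principal point, pixels), "R" (3x3) and "t" (3): a world point X has camera coordinates R X + t. Camera axes: x right, y down, z forward; pixel columns grow to the right and rows downward; lengths in m; the calibration is good to about 2 mm. A picture is of the moment at which its call begins: read the wrist's pose just before it. camera_params takes no time and is no camera call; for the wrist camera it gives the pose at the moment of the call.
- manip.close_job(): hands the job in, once; it reports no verdict.
Trained networks look in the newest picture that a camera, given by its name, has taken for a name from the list of things; names that differ only in an ending like _2 or _b are one class to them, and where a whole thing is asked for, a point or a joint stands for the part that bears it (a point fixed in the world has none). Each returns a list of dicts, best first, with "score" (0 to 1); they miss things now and then, are a little off and sometimes report something else, mostly with a low value. They report only what shows in the picture. A call takes as long as a camera call. They do not tell look-alikes from the thing itself.
- manip.boxes_of(name, camera): "xyz" ([x, y, z] in m, in world coordinates, good to about 4 mm: the middle of the surface that is visible of it).
- manip.spot_point(name, camera): "xyz" ([x, y, z] in m, in world coordinates, good to about 4 mm: a listed point, or the origin of a listed thing).
The state is a dict: "time": time; "q": joint angles; "joint_vel": joint speeds; "tau": joint torques, N m; "ee_pos": TCP position; "tcp_rot": TCP orientation; "wrist_force": force on the tool from outside, world axes, zero at the start; "ft_torque": the same for the moment, N m; "grip_width": opening from 0.0 (shut) to 1.0 (fully open).
Only numpy, scipy, OpenCV 4.12 (cv2) and the standard library are available. Lean on these libraries where they do the work, as an engineer would, in place of code of your own. Each camera call takes 0.05 s, during which the arm holds its last target.

### The job

Set out the specimen mounting place on the bench, left and behind being as seen from the robot's base: put the small petri dish on the middle of the white tile and stand the brass weight on the middle of the dish; stand the lidded specimen jar behind the tile, at the middle of its far long edge and about 2 cm clear of it, and the small vial to the left of the jar, in a row with it parallel to that edge, again about 2 cm clear; and stand the dropper bottle midway between the tile and the wooden slide box, in line with their centres. Everything is to stand upright, never tipped over on the way, and the beaker and the big dish beyond are to stay where they are.

Things in the scene. Friction and masses are not known exactly. Their poses are not given: they have to be found in the camera images.
- tile: white ceramic tile with a thin dark border line, 70 (x) x 100 (y) x 10 mm high, fixed to the bench. Origin at the centre of its underside, on the bench; z up, its x axis points to its far long edge (away from the robot, turned by up to 0.2 rad), its y axis to its left short edge.
- slide_box: closed wooden box for microscope slides, 80 (x) x 100 (y) x 32 mm high, brass clasp towards the robot, fixed to the bench. Origin at the centre of its underside; turned as the tile is. It stands beside the tile's left or right short edge, in line with the tile to within 6 mm, its centre about 200 mm from the tile's, so that about 100 mm of bench lie between them.
- mortar: white ceramic bowl, 90 mm across, 45 mm high, fixed to the bench about 200 mm from the tile on the side where the slide box is not. Only an obstacle. Origin at the centre of its underside.
- dish_center (a point): the small closed petri dish: clear disc with tan jelly inside, 60 mm in diameter, 16 mm high, solid to the touch, 40 g, loose on the bench. The point is its centre, half-way up (8 mm above its underside); z up.
- weight_center (a point): brass cylinder, 24 mm in diameter, 40 mm high, about 150 g, loose. The point is its centre, 20 mm above its underside; z up.
- dropper_center (a point): amber dropper bottle, 78 mm high with a black shoulder and rubber bulb: straight body 34 mm in diameter up to 55 mm above its underside, the bulb 15 mm in diameter; about 70 g, loose. The point is on its axis half-way up, 39 mm above its underside; z up.
- jar_center (a point): squat clear specimen jar with a white lid, closed, 48 mm in diameter, 50 mm high, about 100 g, loose. The point is its centre, 25 mm above its underside; z up.
- vial_center (a point): slim clear vial with a black cap, 24 mm in diameter, 50 mm high, about 30 g, loose. The point is its centre, 25 mm above its underside; z up.
- big_dish: large petri dish, 90 mm in diameter, 16 mm high, loose, beyond the tile on the right: not part of the job, leave it. Origin at the centre of its underside.
- beaker: clear beaker, 68 mm across, 90 mm high, loose, beyond the tile on the left: not part of the job, leave it. Origin at the centre of its underside.
Mind the look-alikes: they are no part of the job. What is meant by the tile is not turquoise, and is the smaller of those in its own colour.

How it is judged:
By the outcome, as a careful person would: the job done as asked, in the order asked, and still so for the second after the job is handed in, with the robot touching nothing.
It also fails if it takes over 120 s, if anything falls off the work surface, if the arm or the gripper's body presses on something with over 40 N, if the wrist force passes 120 N, or if a joint passes its speed limit or range.

## Working session

There is one attempt and no reset: what is moved stays moved. The work goes in short steps, Python scripts to look and compute and a shell command to move; the robot and the scene stay as the last step left them, time stands still between calls to the robot, and variables do not carry over. Pictures are saved under pics/ and viewed, and the job is handed in when it is done.

```bash
ls; mkdir -p pics
cat > h.py <<'E'
import numpy as np,cv2
from bench import manip
def save(n,f):
    im=manip.grab_frame(n); cv2.imwrite('pics/'+f,im[:,:,::-1]); return im
def ray(n,u,v,z,p=None):
    p=p or manip.camera_params(n); f=192/np.tan(np.radians(p['fovy'])/2)
    R=np.array(p['R']);t=np.array(p['t']);c=-R.T@t
    d=R.T@np.array([(u-p['cx'])/f,(v-p['cy'])/f,1]); return c+d*(z-c[2])/d[2]
def proj(n,X,p=None):
    p=p or manip.camera_params(n); f=192/np.tan(np.radians(p['fovy'])/2)
    x=np.array(p['R'])@np.array(X)+p['t']; return np.array([p['cx']+f*x[0]/x[2],p['cy']+f*x[1]/x[2]])
E
python3 - <<'E'
from h import *
print(manip.observe(), manip.tcp_to_tips)
for c in ('top','side','wrist'):
    save(c,c+'0.png'); p=manip.camera_params(c); print(c,p['fovy'],p['cx'],p['cy'],np.round(-np.array(p['R']).T@p['t'],3))
for n in ['tile','slide_box','mortar','dish_center','weight_center','dropper_center','jar_center','vial_center','big_dish','beaker']:
    for c in ('top','side'):
        print(n,c,[(round(d['score'],2),np.round(d['xyz'],3).tolist(),proj(c,d['xyz']).astype(int).tolist()) for d in manip.spot_point(n,c)])
E
```

```text
pics
{'time': 0.0, 'q': array([ 1.15101525e+00,  1.50966859e-01,  1.43802796e+00,  1.57414514e-05,
        1.55379172e+00, -1.34012427e-01]), 'joint_vel': array([ 0.00116328,  0.00025351,  0.00077056, -0.0010576 , -0.00099268,
       -0.00073003]), 'tau': array([-4.88311616e-05, -7.13068056e+01, -5.70866060e+01, -6.55363397e-05,
        8.67197552e-03,  3.13468718e-07]), 'ee_pos': array([0.16201843, 0.55146775, 0.24768788]), 'tcp_rot': array([ 1.42398748e-01,  9.89809194e-01, -5.72049335e-04, -1.70756109e-04]), 'wrist_force': array([ 0.20739211, -0.41339205, -0.35757785]), 'ft_torque': array([-0.00359931,  0.04541914,  0.00060702]), 'grip_width': 0.9978921606230996} 0.017
top 47.23362916142072 258.6315937770171 190.8783872655456 [0.37  0.003 1.285]
side 57.39676295172681 253.74233136268242 192.2357710809114 [0.272 0.536 0.646]
wrist 67.52517167348046 259.6906346572761 193.28044115550895 [0.087 0.573 0.373]
tile top [(0.89, [0.563, -0.016, 0.001], [267, 187]), (0.76, [0.291, 0.204, -0.002], [191, 281]), (0.73, [0.744, -0.096, -0.002], [293, 128]), (0.32, [0.432, 0.132, 0.037], [215, 2
[... 556 characters left out ...]
])]
weight_center side [(0.67, [0.441, -0.348, 0.022], [332, 127]), (0.33, [0.535, 0.185, -0.002], [218, 257])]
dropper_center top [(0.6, [0.432, 0.132, 0.038], [215, 231])]
dropper_center side [(0.65, [0.431, 0.14, 0.043], [270, 246])]
jar_center top [(0.7, [0.44, 0.009, 0.024], [259, 228])]
jar_center side [(0.65, [0.446, 0.01, 0.028], [287, 207])]
vial_center top []
vial_center side [(0.6, [0.47, 0.357, 0.022], [201, 338])]
big_dish top [(0.77, [0.761, -0.25, 0.0], [344, 121]), (0.27, [0.443, -0.346, 0.017], [382, 226])]
big_dish side [(0.55, [0.762, -0.25, -0.001], [224, 126])]
beaker top [(0.85, [0.771, 0.22, -0.002], [188, 120])]
beaker side [(0.77, [0.769, 0.219, -0.003], [123, 233])]
```

```bash
cd pics; python3 -c "
import cv2
a=cv2.imread('top0.png');cv2.imwrite('top0z.png',cv2.resize(a[90:310,150:420],None,fx=2.7,fy=2.7,interpolation=2))"
```

```text
(no output)
```

View pics/top0z.png

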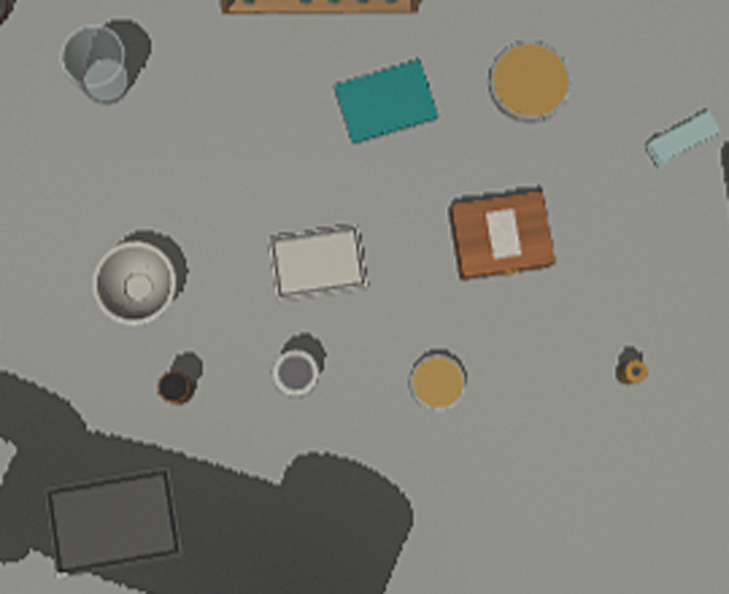

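View pics/side0.png

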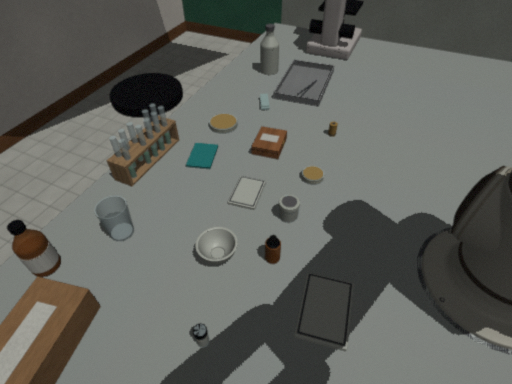

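View pics/top0.png

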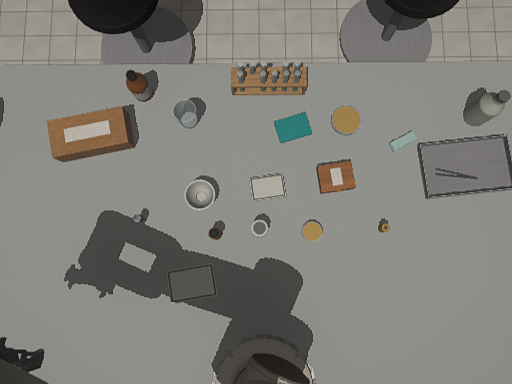

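Candidates for the tile in the top picture are the white one at (267,187), a white one in the arm's shadow at (191,281), and the turquoise one at (293,128). The first fits, because it is white, about 34 px (100 mm) long and smaller than the shaded one (about 47 px, 137 mm). I'll confirm this in a crop and measure its corners.

Run:
```python
from h import *
a=cv2.imread('pics/top0.png')
cv2.imwrite('pics/tilecrop.png',cv2.resize(a[155:245,195:365],None,fx=4.7,fy=4.7,interpolation=cv2.INTER_CUBIC))
cv2.imwrite('pics/wcrop.png',cv2.resize(a[195:260,110:150],None,fx=8,fy=8,interpolation=cv2.INTER_CUBIC))
g=cv2.cvtColor(a,cv2.COLOR_BGR2GRAY)
b=a[150:225,245:295].astype(int)
m=(g[160:215,245:292]>165).astype('uint8')
n,l,s,c=cv2.connectedComponentsWithStats(m); print(s,c)
i=1+np.argmax(s[1:,4]); pts=np.argwhere(l==i)[:,::-1]+[245,160]
r=cv2.minAreaRect(pts.astype(np.float32)); bx=cv2.boxPoints(r); print(r,bx)
W=[ray('top',u,v,.01) for u,v in bx]; print(np.round(W,4), np.mean(W,0), ray('top',*(np.mean(pts,0)),.01))
for k in range(4): d=(W[(k+1)%4]-W[k]); print(np.linalg.norm(d),np.arctan2(d[1],d[0]))
for k in range(3):
  pass
# slide box hsv
h=cv2.cvtColor(a,cv2.COLOR_BGR2HSV)[150:205,305:365]
m=((h[...,1]>90)&(h[...,2]>60)).astype('uint8')
m=cv2.morphologyEx(m,cv2.MORPH_CLOSE,np.ones((15,15)))
pts=np.argwhere(m)[:,::-1]+[305,150]
r=cv2.minAreaRect(pts.astype(np.float32));bx=cv2.boxPoints(r);print(r)
W=[ray('top',u,v,.032) for u,v in bx]; print(np.round(W,4), np.mean(W,0))
```

```text
[[   0    0   47   55 2045]
 [  37   15    1    1    1]
 [  15   16    1    1    1]
 [   7   16   32   22  523]
 [  38   21    1    1    1]
 [   5   22    1    3    3]
 [  39   27    1    2    2]
 [   6   29    1    3    3]
 [  40   34    1    2    2]
 [   7   36    1    3    3]
 [   8   40    1    1    1]] [[23.23814181 27.03031785]
 [37.         15.        ]
 [15.         16.        ]
 [22.22370937 26.82982792]
 [38.         21.        ]
 [ 5.         23.        ]
 [39.         27.5       ]
 [ 6.         30.        ]
 [40.         34.5       ]
 [ 7.         37.        ]
 [ 8.         40.        ]]
((267.2398681640625, 186.80923461914062), (17.790691375732422, 29.27100944519043), 81.25383758544922) [[251.42195 180.24277]
 [280.3526  175.7919 ]
 [283.0578  193.3757 ]
 [254.12714 197.82657]]
[[ 0.5828  0.0312  0.01  ]
 [ 0.5955 -0.0541  0.01  ]
 [ 0.5432 -0.0613  0.01  ]
 [ 0.5306  0.0234  0.01  ]] [ 0.56302391 -0.01520441  0.01      ] [ 0.5628851  -0.01514564  0.01      ]
0.08620673450370073 -1.423046000649576
0.052816500161560774 -3.003938644123759
0.08571428203409547 1.7179251750442188
0.05276055447045474 0.1469775133128826
((335.87835693359375, 176.77027893066406), (28.76982307434082, 34.3593864440918), 80.53767395019531)
[[ 0.6215 -0.1586  0.032 ]
 [ 0.6375 -0.2574  0.032 ]
 [ 0.554  -0.2681  0.032 ]
 [ 0.5383 -0.1702  0.032 ]] [ 0.58780387 -0.21356298  0.032     ]
```

View pics/tilecrop.png

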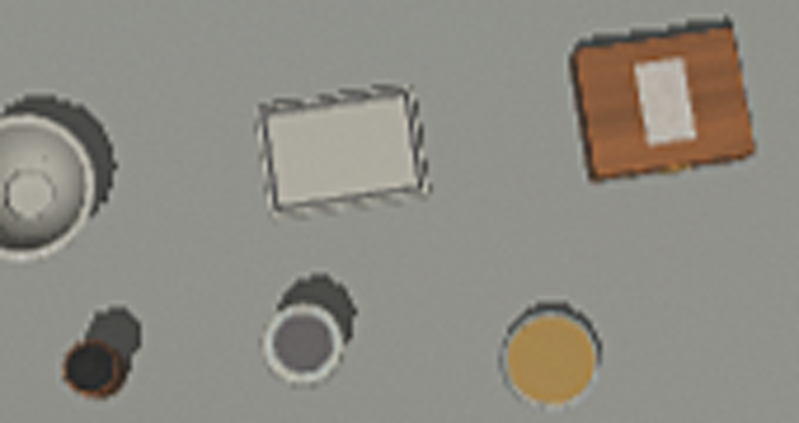

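View pics/wrist0.png

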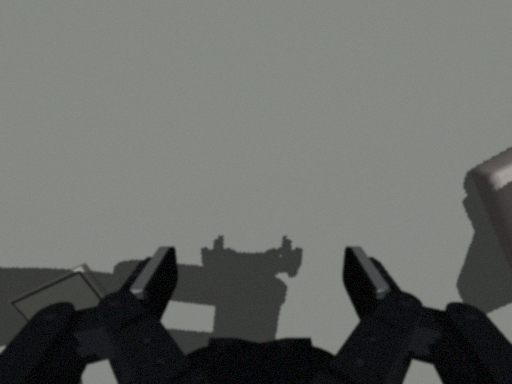

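The crop confirms it: a white plate with a dark border at crop (342,150), i.e. (267,187), 86 x 53 mm inside the border, turned by 0.147 rad. Next I'll work out the targets and go over the dish.

```bash
cat >> h.py <<'E'
from scipy.spatial.transform import Rotation as Ro
YAW=0.147; TC=np.array([0.563,-0.0155]); SB=np.array([0.588,-0.2135])
EX=np.array([np.cos(YAW),np.sin(YAW)]); EY=np.array([-EX[1],EX[0]])
JAR=TC+.079*EX; VIAL=JAR+.056*EY; DROP=(TC+SB)/2
def go(x,y,z,ang=None):
    o=manip.observe(); R=Ro.from_quat(o['tcp_rot']).as_matrix()
    s=R.T@(np.array([x,y,z])-o['ee_pos']); a=np.arctan2(R[1,1],R[0,1])
    tw=0 if ang is None else -((ang-a+np.pi/2)%np.pi-np.pi/2)
    print('shift',np.round(s,4),'twist',round(tw,3),'twist alt',round(tw-np.sign(tw)*np.pi,3),'| now',np.round(o['ee_pos'],4),'ang',round(a,3),'g',round(o['grip_width'],3),'t',round(o['time'],2),'q6',round(o['q'][5],2))
E
python3 - <<'E'
from h import *
print(JAR,VIAL,DROP)
o=manip.observe();print(proj('wrist',[*o['ee_pos'][:2],0.01]))
go(.432,-.144,.2,.147)
E
```

```text
[ 0.64114798 -0.00392878] [0.6329456  0.05146726] [ 0.5755 -0.1145]
[259.96638764 164.5073038 ]
shift [-0.4551 -0.5913  0.0483] twist 1.138 twist alt -2.004 | now [0.1621 0.5516 0.2482] ang 1.285 g 1.002 t 1.15 q6 -0.13
```

```bash
python3 -m creep '[[[-0.455,-0.591,0.048],1.138],[[-0.455,-0.591,0.048],1.138],[[-0.455,-0.591,0.048],1.138],[[-0.455,-0.591,0.048],1.138],[[-0.455,-0.591,0.048],1.138],[[-0.455,-0.591,0.048],1.138],[[-0.455,-0.591,0.048],1.138],[[-0.455,-0.591,0.048],1.138],[[-0.455,-0.591,0.048],1.138],[[-0.455,-0.591,0.048],1.138]]' 1; python3 -c "
from h import *
go(.432,-.144,.2,.147)"
```

```text
time: 2.4
ee_pos: [0.3845, -0.0216, 0.2092]
tcp_rot: [0.653, 0.757, 0.0, 0.001]
wrist_force: [1.5, 1.3, 0.5]
grip_width: 0.998
shift [-0.128   0.0291  0.0093] twist -0.0 twist alt 3.141 | now [ 0.3845 -0.0216  0.2092] ang 0.147 g 0.998 t 2.4 q6 -0.4
```

```bash
python3 -m creep '[[[-0.06,0.015,0.005],0],[[-0.12,0.028,0.01],0],[[-0.126,0.028,0.01],0],[[-0.126,0.028,0.01],0]]'
python3 - <<'E'
from h import *
p=manip.camera_params('wrist'); im=save('wrist','w1.png')
go(.432,-.144,.03,.147)
print([(round(d['score'],2),np.round(d['xyz'],4)) for d in manip.spot_point('dish_center','wrist')])
h=cv2.cvtColor(im,cv2.COLOR_RGB2HSV); m=((h[...,1]>90)&(h[...,2]>80)).astype('uint8')
n,l,s,c=cv2.connectedComponentsWithStats(m)
for i in range(1,n):
  if s[i,4]>300: print(s[i],c[i],ray('wrist',*c[i],.014,p))
im=save('top','t1.png')
print([(round(d['score'],2),np.round(d['xyz'],4)) for n in ('vial_center','jar_center','tile') for d in manip.spot_point(n,'top')])
E
```

```text
time: 2.9
ee_pos: [0.4302, -0.14, 0.1988]
tcp_rot: [0.654, 0.757, -0.0, -0.0]
wrist_force: [-0.1, 0.7, -0.2]
grip_width: 0.997
shift [-0.0049  0.0011  0.169 ] twist 0.0 twist alt -3.142 | now [ 0.4302 -0.1394  0.199 ] ang 0.147 g 1.001 t 2.95 q6 -0.63
[(0.96, array([ 0.4349, -0.139 ,  0.0066]))]
[502 135  10  82 408] [508.31372549 186.97794118] [ 0.70938586 -0.11345929  0.014     ]
[ 240  156   45   43 1559] [262.05067351 177.01154586] [ 0.43322151 -0.14227834  0.014     ]
[ 475  270   37   54 1485] [496.15420875 297.74276094] [ 0.75444244 -0.25690236  0.014     ]
[237 313  18  29 303] [244.17821782 328.93069307] [ 0.44051669 -0.35323181  0.014     ]
[(0.58, array([0.4741, 0.3549, 0.0212])), (0.7, array([0.4406, 0.0076, 0.025 ])), (0.77, array([ 0.7443, -0.0916, -0.0014])), (0.74, array([ 0.289 ,  0.207 , -0.0023])), (0.73, array([ 0.5621, -0.0178,  0.002 ]))]
```

View pics/w1.png

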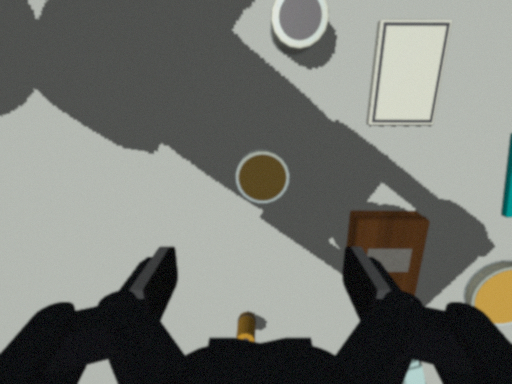

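```bash
python3 -m creep '[[[-0.002,0.002,0.06],0],[[-0.002,0.002,0.12],0],[[-0.002,0.002,0.165],0],[[-0.002,0.002,0.183],0],[[-0.002,0.002,0.183],0],[[-0.002,0.002,0.183],0]]' ; python3 -m creep '[[[0,0,0],0],[[0,0,0],0],[[0,0,0],0],[[0,0,0],0],[[0,0,0],0],[[0,0,0],0]]' 0
```

```text
time: 3.95
ee_pos: [0.4332, -0.1417, 0.017]
tcp_rot: [0.653, 0.757, 0.0, 0.001]
wrist_force: [0.9, 0.8, -1.0]
grip_width: 1.002
time: 4.7
ee_pos: [0.4331, -0.1419, 0.0173]
tcp_rot: [0.653, 0.757, 0.0, 0.001]
wrist_force: [-5.0, 2.4, 18.0]
grip_width: 0.677
```

```bash
python3 -m creep '[[[0,0,-0.02],0],[[0,0,-0.08],0],[[0,0,-0.1],0],[[0,0,-0.1],0]]'
python3 - <<'E'
from h import *
p=manip.camera_params('wrist');save('wrist','w2.png'); go(*TC,.06,.147)
print(proj('wrist',[*manip.observe()['ee_pos'][:2],.1]))
E
```

```text
time: 5.2
ee_pos: [0.4334, -0.142, 0.1177]
tcp_rot: [0.653, 0.757, 0.0, 0.002]
wrist_force: [0.1, 0.8, -1.4]
grip_width: 0.669
shift [0.1058 0.1472 0.0563] twist 0.0 twist alt -3.142 | now [ 0.4328 -0.1417  0.1163] ang 0.147 g 0.671 t 5.25 q6 -0.63
[259.5089008  249.26658263]
```

View pics/w2.png

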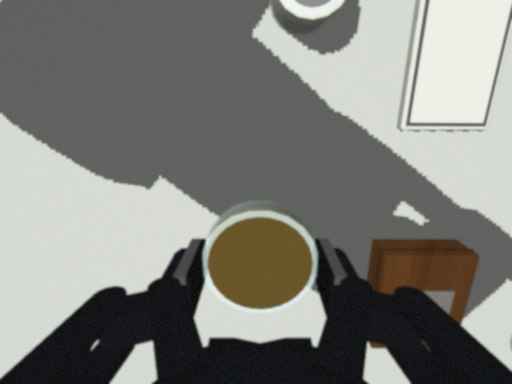

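```bash
python3 -m creep '[[[0.035,0.05,0],0],[[0.07,0.1,0],0],[[0.1,0.14,0],0],[[0.106,0.147,0.02],0],[[0.106,0.147,0.056],0],[[0.106,0.147,0.056],0],[[0.106,0.147,0.056],0]]'
python3 - <<'E'
from h import *
p=manip.camera_params('wrist');save('wrist','w3.png'); go(*TC,.0285,.147)
e=manip.observe()['ee_pos']
print(proj('wrist',[*e[:2],e[2]-.001],p))
E
```

```text
time: 6.12
ee_pos: [0.5624, -0.0157, 0.0603]
tcp_rot: [0.653, 0.757, -0.0, -0.0]
wrist_force: [1.1, 0.3, -0.4]
grip_width: 0.675
shift [0.0003 0.0002 0.0324] twist -0.001 twist alt 3.141 | now [ 0.5628 -0.0158  0.0609] ang 0.146 g 0.674 t 6.17 q6 -0.31
[260.25245293 265.01727283]
```

View pics/w3.png

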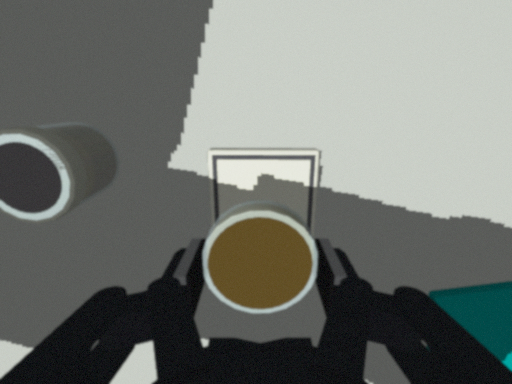

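Run:
```python
from h import *
a=ray('wrist',208.5,149.5,.01);b=ray('wrist',320.5,149.5,.01)
print(a,b,np.linalg.norm(a-b),np.arctan2(*(b-a)[1::-1]),(a+b)/2-.05*np.r_[EY,0])
d=ray('wrist',260.5,262.5,.06); print(d)
p=manip.camera_params('wrist')
for r in (.03,.0285): print([proj('wrist',[*(manip.observe()['ee_pos'][:2]+r*np.array(v)),.06],p) for v in (EX,-EX,EY,-EY)])
```

```text
[0.52460465 0.02879833 0.01      ] [0.59274204 0.03881028 0.01      ] 0.06886903170353958 0.14589366583823912 [ 0.5659969  -0.01565644  0.01      ]
[ 0.56316037 -0.01465626  0.06      ]
[array([319.23909041, 264.25948688]), array([199.80407709, 264.4282006 ]), array([259.46117948, 208.49009562]), array([259.59270898, 313.48655396])]
[array([316.25414742, 264.2637034 ]), array([202.79088505, 264.42398144]), array([259.46490405, 211.46331858]), array([259.58980712, 311.17007598])]
```

```bash
python3 -m creep '[[[-0.001,0.0025,0.015],0],[[-0.001,0.0025,0.028],0],[[-0.001,0.0025,0.0335],0],[[-0.001,0.0025,0.0335],0],[[-0.001,0.0025,0.0335],0]]'
```

```text
time: 6.8
ee_pos: [0.5647, -0.0159, 0.0273]
tcp_rot: [0.653, 0.757, -0.0, -0.0]
wrist_force: [-14.3, 0.6, 26.4]
grip_width: 0.673
```

```bash
python3 -m creep '[[[0,0,-0.001],0],[[0,0,-0.001],0],[[0,0,-0.001],0],[[0,0,-0.001],0]]' 1; python3 -m creep '[[[0,0,-0.03],0],[[0,0,-0.09],0],[[0,0,-0.14],0],[[0,0,-0.14],0]]'
python3 - <<'E'
from h import *
p=manip.camera_params('wrist');im=save('wrist','w4.png');go(.4425,-.35,.2,.147)
h=cv2.cvtColor(im,cv2.COLOR_RGB2HSV); m=((h[...,1]>90)&(h[...,2]>60)).astype('uint8')
n,l,s,c=cv2.connectedComponentsWithStats(m)
for i in range(1,n):
  if s[i,4]>300: print(s[i],c[i],ray('wrist',*c[i],.025,p))
E
```

```text
time: 7.3
ee_pos: [0.5651, -0.0159, 0.0272]
tcp_rot: [0.653, 0.757, -0.0, -0.0]
wrist_force: [0.2, -0.5, -0.0]
grip_width: 1.002
time: 7.8
ee_pos: [0.5667, -0.0161, 0.1714]
tcp_rot: [0.653, 0.757, 0.002, 0.003]
wrist_force: [-0.5, -0.2, -0.3]
grip_width: 1.004
shift [-0.3124 -0.1708 -0.0313] twist 0.0 twist alt -3.142 | now [ 0.5658 -0.016   0.1689] ang 0.147 g 1.001 t 7.85 q6 -0.31
[ 231  158   52   51 2015] [256.70868486 183.1483871 ] [ 0.56469344 -0.01565807  0.025     ]
[ 474  212   38  121 1904] [497.30882353 280.36922269] [ 0.84504499 -0.08813253  0.025     ]
[ 369  220   65   79 3664] [406.08706332 253.88591703] [ 0.73438986 -0.07054267  0.025     ]
[ 220  297   70   43 2823] [254.26354942 317.74424371] [ 0.5850588  -0.17635717  0.025     ]
```

View pics/w4.png

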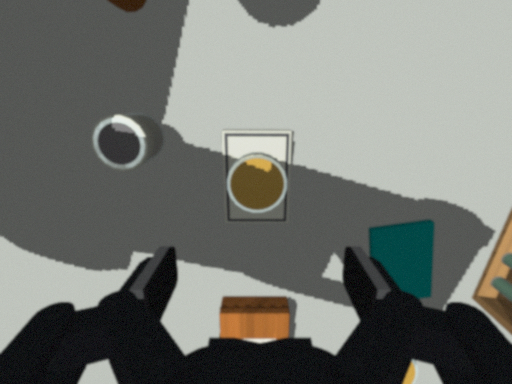

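Run:
```python
from h import *
a=cv2.imread('pics/w4.png');cv2.imwrite('pics/w4z.png',cv2.resize(a[115:235,205:310],None,fx=5,fy=5,interpolation=2))
W=[ray('wrist',u,v,.01) for u,v in [(222,130),(293,130),(288,221),(227,221)]];print(np.round(W,4),np.mean(W,0))
print(proj('wrist',[.588,-.2135,.032]))
```

```text
[[ 0.5227  0.0292  0.01  ]
 [ 0.5909  0.0392  0.01  ]
 [ 0.603  -0.0559  0.01  ]
 [ 0.5382 -0.0654  0.01  ]] [ 0.56369964 -0.01321776  0.01      ]
[253.34444762 350.12624765]
```

View pics/w4z.png

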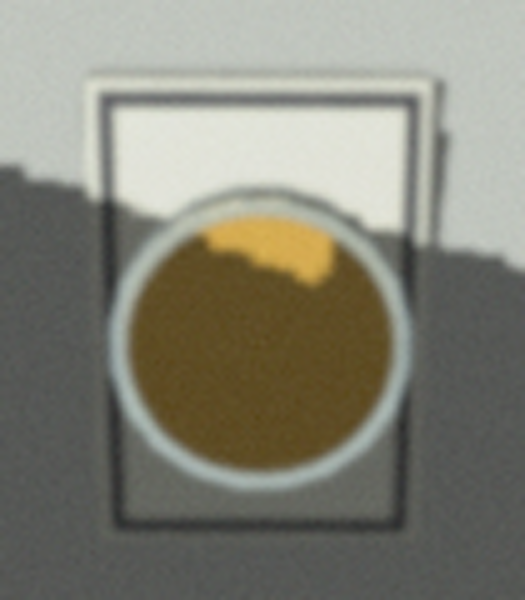

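Run:
```python
from h import *
W=[ray('wrist',205+u/5,115+v/5,.01) for u,v in [(108,98),(412,98),(398,523),(120,523)]];print(np.round(W,4),np.mean(W,0))
for k in range(4): d=W[(k+1)%4]-W[k]; print(np.linalg.norm(d),np.arctan2(d[1],d[0]))
c=ray('wrist',205+261/5,115+340/5,.026);print(c)
```

```text
[[ 0.5276  0.0255  0.01  ]
 [ 0.5863  0.0341  0.01  ]
 [ 0.5991 -0.0548  0.01  ]
 [ 0.5401 -0.0635  0.01  ]] [ 0.56328415 -0.01468111  0.01      ]
0.05931747170922034 0.146358500632214
0.08985755651407037 -1.4278084254768195
0.05959856349537232 -2.9961777206184887
0.08980270935096123 1.7106523218853602
[ 0.56360903 -0.01422561  0.026     ]
```

Dish is on the tile's middle within about 1.5 mm. Next is the weight.

```bash
sed -i 's/TC=np.array(\[0.563,-0.0155\])/TC=np.array([0.5635,-0.0152])/' h.py; python3 -m creep '[[[-0.31,-0.122,-0.031],0],[[-0.31,-0.122,-0.031],0],[[-0.31,-0.122,-0.031],0],[[-0.31,-0.122,-0.031],0],[[-0.31,-0.122,-0.031],0],[[-0.31,-0.122,-0.031],0],[[-0.31,-0.171,-0.031],0],[[-0.31,-0.171,-0.031],0],[[-0.31,-0.171,-0.031],0]]'
python3 - <<'E'
from h import *
p=manip.camera_params('wrist');im=save('wrist','w5.png')
s=manip.spot_point('weight_center','wrist');print([(round(d['score'],2),np.round(d['xyz'],4)) for d in s])
go(.4425,-.35,.03,.147)
E
```

```text
time: 8.98
ee_pos: [0.4417, -0.3472, 0.1978]
tcp_rot: [0.653, 0.757, 0.0, -0.0]
wrist_force: [-0.8, -0.3, -0.8]
grip_width: 0.997
[(0.73, array([ 0.4418, -0.3418,  0.0176]))]
shift [-0.003 -0.     0.168] twist 0.001 twist alt -3.141 | now [ 0.4421 -0.3471  0.198 ] ang 0.148 g 0.998 t 9.07 q6 -0.95
```

View pics/w5.png

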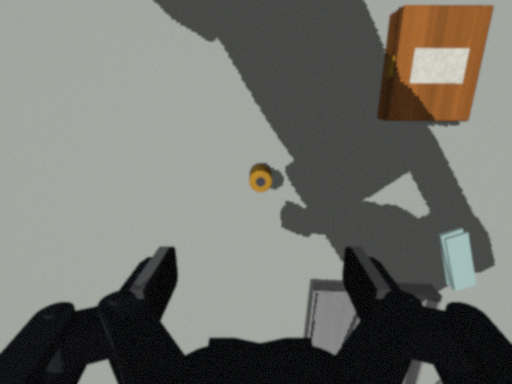

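Run:
```python
from h import *
a=cv2.imread('pics/w5.png');cv2.imwrite('pics/w5z.png',cv2.resize(a[0:200,240:512],None,fx=2.9,fy=2.9,interpolation=2))
w=ray('wrist',260.5,182,.04);print(w); go(w[0],w[1],.025,.147)
```

```text
[ 0.44318628 -0.34789994  0.04      ]
shift [-0.001  0.001  0.173] twist 0.001 twist alt -3.141 | now [ 0.4421 -0.3471  0.198 ] ang 0.148 g 0.998 t 9.07 q6 -0.95
```

View pics/w5z.png

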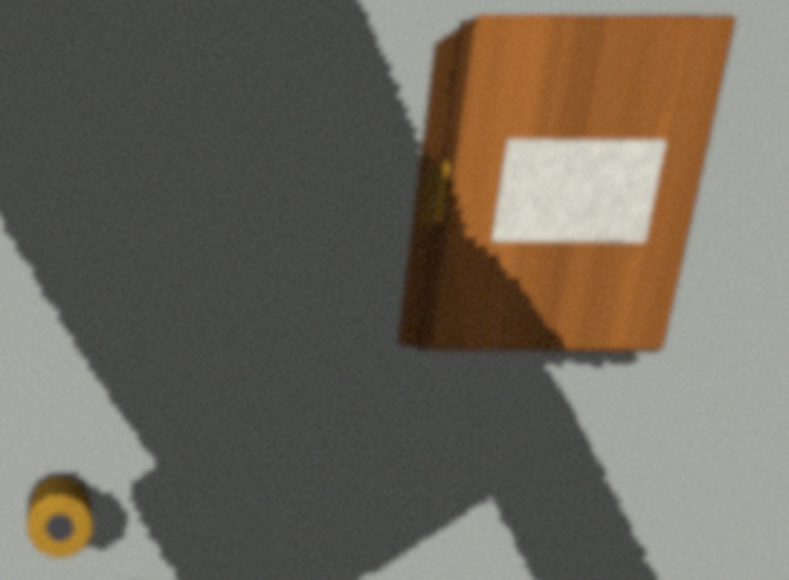

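```bash
python3 - <<'E'
from h import *
W=[ray('wrist',240+u/2.9,v/2.9,.032) for u,v in [(475,16),(735,16),(663,349),(420,349)]];print(np.round(W,4),np.mean(W,0))
for k in range(4): d=W[(k+1)%4]-W[k]; print(np.linalg.norm(d),np.arctan2(d[1],d[0]))
w=ray('wrist',260.6,180.8,.04);print(w); go(w[0],w[1],.025,.147)
E
python3 -m creep '[[[0,0.001,0.06],0],[[0,0.001,0.12],0],[[0,0.001,0.16],0],[[0,0.001,0.173],0],[[0,0.001,0.173],0],[[0,0.001,0.173],0]]'; python3 -m creep '[[[0,0,0],0],[[0,0,0],0],[[0,0,0],0],[[0,0,0],0],[[0,0,0],0],[[0,0,0],0],[[0,0,0],0],[[0,0,0],0]]' 0
```

```text
[[ 0.5445 -0.1721  0.032 ]
 [ 0.6226 -0.1605  0.032 ]
 [ 0.6371 -0.2576  0.032 ]
 [ 0.5554 -0.2697  0.032 ]] [ 0.58991274 -0.2149613   0.032     ]
0.07896108938337923 0.14758399987336865
0.09821505022312872 -1.4228319642499299
0.08258259130974606 -2.994000487128893
0.09828109311360252 1.681903936391576
[ 0.44309912 -0.34662579  0.04      ]
shift [0.0002 0.0011 0.173 ] twist 0.001 twist alt -3.141 | now [ 0.4421 -0.3471  0.198 ] ang 0.148 g 0.998 t 9.07 q6 -0.95
time: 9.82
ee_pos: [0.4433, -0.3481, 0.0272]
tcp_rot: [0.653, 0.757, -0.0, 0.001]
wrist_force: [-0.2, -0.5, 0.6]
grip_width: 1.001
time: 10.82
ee_pos: [0.4425, -0.3476, 0.0258]
tcp_rot: [0.653, 0.757, -0.0, 0.0]
wrist_force: [-1.1, 1.2, 6.0]
grip_width: 0.258
```

```bash
sed -i 's/SB=np.array(\[0.588,-0.2135\])/SB=np.array([0.589,-0.214])/' h.py; python3 -m creep '[[[0,0,-0.03],0],[[0,0,-0.09],0],[[0,0,-0.12],0],[[0,0,-0.12],0],[[0,0,-0.12],0]]'
python3 - <<'E'
from h import *
p=manip.camera_params('wrist');im=save('wrist','w6.png')
e=manip.observe()['ee_pos'];print(proj('wrist',[*e[:2],e[2]+.015],p))
go(.5640,-.015,.145,.147)
E
```

```text
time: 11.45
ee_pos: [0.4421, -0.3471, 0.1444]
tcp_rot: [0.653, 0.757, -0.0, -0.001]
wrist_force: [-0.0, -0.5, -1.9]
grip_width: 0.257
[259.30957778 282.83365896]
shift [ 0.3106  0.1693 -0.0007] twist -0.0 twist alt 3.142 | now [ 0.442  -0.347   0.1441] ang 0.147 g 0.262 t 11.5 q6 -0.95
```

View pics/w6.png

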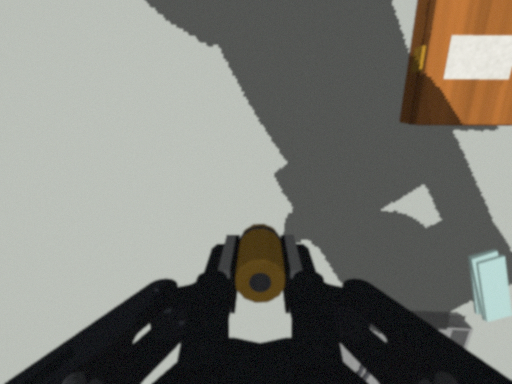

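```bash
python3 -m creep '[[[0.05,0.03,0],0],[[0.1,0.055,0],0],[[0.155,0.085,0],0],[[0.21,0.115,0],0],[[0.26,0.142,0],0],[[0.295,0.161,0],0],[[0.31,0.169,0],0],[[0.31,0.169,0.04],0],[[0.31,0.169,0.06],0],[[0.31,0.169,0.06],0]]'
python3 - <<'E'
from h import *
p=manip.camera_params('wrist');im=save('wrist','w7.png')
e=manip.observe()['ee_pos'];print(proj('wrist',[*e[:2],e[2]+.015],p),proj('wrist',[*e[:2],.026],p))
go(.5640,-.015,.0525,.147)
cv2.imwrite('pics/w7z.png',cv2.resize(im[130:330,170:350,::-1],None,fx=3,fy=3,interpolation=2))
E
```

```text
time: 12.75
ee_pos: [0.563, -0.0164, 0.0833]
tcp_rot: [0.653, 0.757, -0.001, -0.002]
wrist_force: [0.3, 0.8, -2.2]
grip_width: 0.265
[260.98030495 285.82053066] [260.92053825 220.22716175]
shift [0.0014 0.0005 0.0323] twist -0.001 twist alt 3.141 | now [ 0.5638 -0.0165  0.0848] ang 0.146 g 0.264 t 12.8 q6 -0.31
```

View pics/w7z.png

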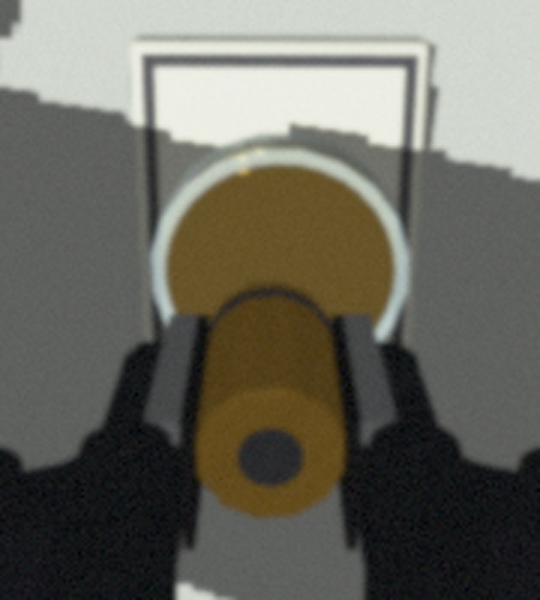

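```bash
python3 -m creep '[[[0.001,0.0015,0.015],0],[[0.001,0.0015,0.022],0],[[0.001,0.0015,0.022],0],[[0.001,0.0015,0.022],0]]'
python3 - <<'E'
from h import *
p=manip.camera_params('wrist');im=save('wrist','w8.png')
e=manip.observe()['ee_pos'];print((proj('wrist',[*e[:2],e[2]+.015],p)-[170,130])*3,(proj('wrist',[*e[:2],.026],p)-[170,130])*3)
go(.5640,-.015,.0525,.147)
cv2.imwrite('pics/w8z.png',cv2.resize(im[130:330,170:350,::-1],None,fx=3,fy=3,interpolation=2))
E
```

```text
time: 13.3
ee_pos: [0.5656, -0.0149, 0.0637]
tcp_rot: [0.653, 0.757, 0.0, 0.0]
wrist_force: [-0.2, -0.9, -1.0]
grip_width: 0.26
[268.64699303 460.98996779] [268.64846294 307.130271  ]
shift [ 0.0001 -0.0017  0.0113] twist -0.0 twist alt 3.142 | now [ 0.5657 -0.0149  0.0638] ang 0.147 g 0.265 t 13.35 q6 -0.31
```

View pics/w8z.png

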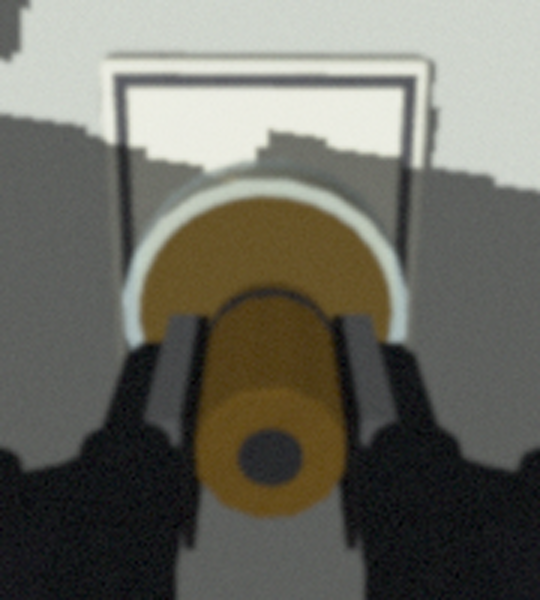

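```bash
python3 -m creep '[[[0,-0.001,0.006],0],[[0,-0.001,0.011],0],[[0,-0.001,0.012],0],[[0,-0.001,0.012],0],[[0,-0.001,0.012],0]]'
```

```text
time: 13.98
ee_pos: [0.5645, -0.015, 0.0518]
tcp_rot: [0.653, 0.757, -0.0, 0.0]
wrist_force: [-4.7, 1.2, 10.8]
grip_width: 0.264
```

Contact at 10.8 N, so it is seated. I'll release, lift and check.

```bash
python3 -m creep '[[[0,0,0],0],[[0,0,0],0],[[0,0,0],0],[[0,0,0],0],[[0,0,-0.02],0],[[0,0,-0.07],0],[[0,0,-0.13],0],[[0,0,-0.14],0],[[0,0,-0.14],0]]' 1
python3 - <<'E'
from h import *
p=manip.camera_params('wrist');im=save('wrist','w9.png')
cv2.imwrite('pics/w9z.png',cv2.resize(im[100:250,190:330,::-1],None,fx=4,fy=4,interpolation=2))
s=manip.spot_point('jar_center','wrist');print([(round(d['score'],2),np.round(d['xyz'],4)) for d in s])
go(.4425,.009,.2,1.718)
E
```

```text
time: 15.1
ee_pos: [0.5646, -0.015, 0.1916]
tcp_rot: [0.653, 0.757, 0.0, 0.0]
wrist_force: [0.4, 0.1, -1.0]
grip_width: 1.005
[(0.58, array([0.439 , 0.008 , 0.0248]))]
shift [ 0.0414 -0.1167 -0.0099] twist 1.571 twist alt -1.571 | now [ 0.564  -0.0149  0.1898] ang 0.147 g 0.997 t 15.2 q6 -0.31
```

View pics/w9z.png

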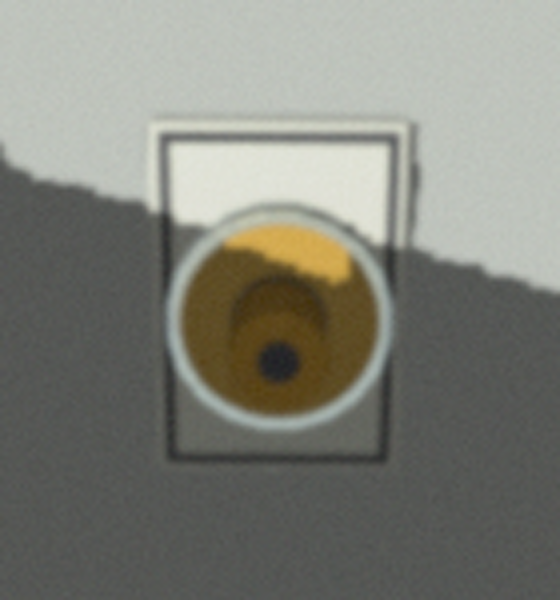

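View pics/w9.png

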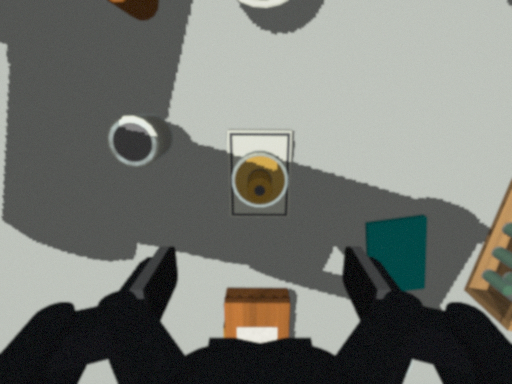

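```bash
python3 -m creep '[[[0.041,-0.117,-0.01],1.571],[[0.041,-0.117,-0.01],1.571],[[0.041,-0.117,-0.01],1.571],[[0.041,-0.117,-0.01],1.571],[[0.041,-0.117,-0.01],1.571],[[0.041,-0.117,-0.01],1.571],[[0.041,-0.117,-0.01],1.571],[[0.041,-0.117,-0.01],1.571],[[0.041,-0.117,-0.01],1.571],[[0.041,-0.117,-0.01],1.571]]'
python3 - <<'E'
from h import *
p=manip.camera_params('wrist');im=save('wrist','w10.png')
s=manip.spot_point('jar_center','wrist');print([(round(d['score'],2),np.round(d['xyz'],4)) for d in s])
go(.4425,.009,.2,1.718)
E
```

```text
time: 16.45
ee_pos: [0.4424, 0.0085, 0.2001]
tcp_rot: [0.997, 0.074, -0.001, -0.0]
wrist_force: [0.3, 0.2, 0.9]
grip_width: 0.998
[]
shift [ 0.0001 -0.0005  0.0006] twist 0.002 twist alt -3.14 | now [0.4425 0.0085 0.2006] ang -1.422 g 0.996 t 16.55 q6 1.27
```

View pics/w10.png

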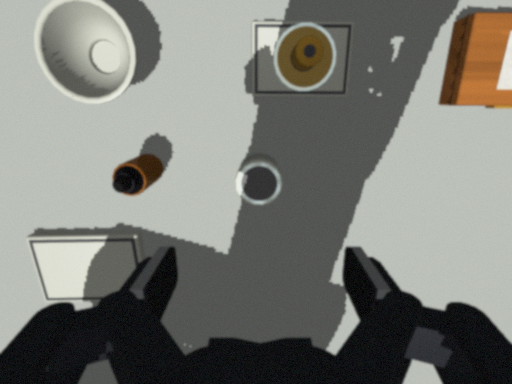

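Run:
```python
from h import *
w=ray('wrist',259,183,.05);print(w); go(w[0],w[1],.025,1.718)
```

```text
[0.44284614 0.00887584 0.05      ]
shift [ 0.0006 -0.0003  0.1756] twist 0.002 twist alt -3.14 | now [0.4425 0.0085 0.2006] ang -1.422 g 0.996 t 16.55 q6 1.27
```

```bash
python3 -m creep '[[[0,0,0.06],0],[[0,0,0.12],0],[[0,0,0.16],0],[[0,0,0.175],0],[[0,0,0.175],0],[[0,0,0.175],0]]'; python3 -m creep '[[[0,0,0],0],[[0,0,0],0],[[0,0,0],0],[[0,0,0],0],[[0,0,0],0],[[0,0,0],0]]' 0;  python3 -m creep '[[[0,0,-0.03],0],[[0,0,-0.09],0],[[0,0,-0.13],0],[[0,0,-0.14],0],[[0,0,-0.14],0]]'
python3 - <<'E'
from h import *
print(JAR,VIAL,DROP)
p=manip.camera_params('wrist');im=save('wrist','w11.png')
e=manip.observe()['ee_pos'];print(proj('wrist',[*e[:2],e[2]+.0245],p))
go(*JAR,.165,1.718)
E
```

```text
time: 17.3
ee_pos: [0.4437, 0.0083, 0.0279]
tcp_rot: [0.997, 0.074, 0.001, 0.0]
wrist_force: [-0.1, -0.1, 0.0]
grip_width: 1.0
time: 18.05
ee_pos: [0.4431, 0.0084, 0.0272]
tcp_rot: [0.997, 0.073, 0.0, 0.0]
wrist_force: [-3.8, 0.8, 13.1]
grip_width: 0.547
time: 18.68
ee_pos: [0.4428, 0.0084, 0.1663]
tcp_rot: [0.997, 0.073, 0.0, 0.0]
wrist_force: [0.1, 1.1, -0.6]
grip_width: 0.549
[ 0.64164798 -0.00362878] [0.6334456  0.05176726] [ 0.57625 -0.1146 ]
[258.50573963 297.74620038]
shift [0.1953 0.0411 0.0002] twist -0.0 twist alt 3.141 | now [0.4424 0.0085 0.1654] ang -1.424 g 0.55 t 18.73 q6 1.27
```

View pics/w11.png

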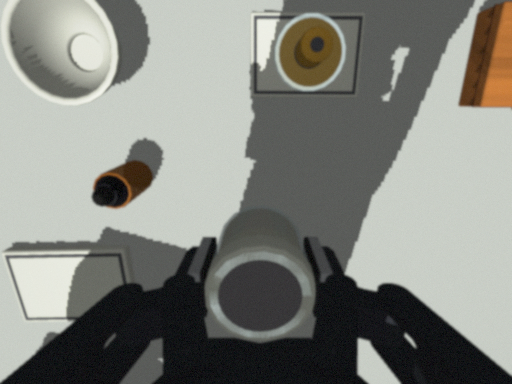

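```bash
python3 -m creep '[[[0.05,0.012,0],0],[[0.1,0.022,0],0],[[0.15,0.032,0],0],[[0.185,0.039,0],0],[[0.194,0.041,0],0],[[0.194,0.041,0.05],0],[[0.194,0.041,0.1],0],[[0.194,0.041,0.12],0],[[0.194,0.041,0.12],0],[[0.194,0.041,0.12],0]]'
python3 - <<'E'
from h import *
p=manip.camera_params('wrist');im=save('wrist','w12.png')
e=manip.observe()['ee_pos'];print(proj('wrist',[*e[:2],e[2]+.0245],p))
go(*JAR,.03,1.718)
E
```

```text
time: 19.98
ee_pos: [0.6416, -0.0038, 0.0484]
tcp_rot: [0.997, 0.073, 0.001, 0.0]
wrist_force: [0.5, -0.5, -0.3]
grip_width: 0.549
[258.73271142 298.33586205]
shift [-0.     -0.0002  0.0185] twist -0.0 twist alt 3.141 | now [ 0.6416 -0.0038  0.0485] ang -1.424 g 0.548 t 20.02 q6 1.3
```

View pics/w12.png

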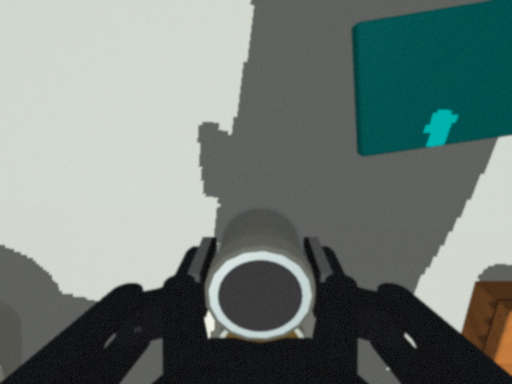

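```bash
python3 -m creep '[[[-0.001,0,0.012],0],[[-0.001,0,0.019],0],[[-0.001,0,0.0215],0],[[-0.001,0,0.0215],0],[[-0.001,0,0.0215],0]]'
```

```text
time: 20.65
ee_pos: [0.6397, -0.0039, 0.0272]
tcp_rot: [0.997, 0.073, 0.0, 0.0]
wrist_force: [-20.0, 1.4, 35.7]
grip_width: 0.553
```

```bash
python3 -m creep '[[[0,0,-0.0005],0],[[0,0,-0.0005],0]]'; python3 -m creep '[[[0,0,0],0],[[0,0,0],0],[[0,0,0],0],[[0,0,0],0],[[0,0,-0.04],0],[[0,0,-0.1],0],[[0,0,-0.16],0],[[0,0,-0.17],0],[[0,0,-0.17],0]]' 1;python3 - <<'E'
from h import *
p=manip.camera_params('wrist');im=save('wrist','w13.png')
save('top','t13.png')
print([(n,round(d['score'],2),np.round(d['xyz'],4)) for n in ('jar_center','vial_center','dropper_center') for d in manip.spot_point(n,'top')])
save('side','s13.png')
print([(n,round(d['score'],2),np.round(d['xyz'],4)) for n in ('jar_center','vial_center') for d in manip.spot_point(n,'side')])
go(.472,.356,.2,.147)
E
```

```text
time: 20.9
ee_pos: [0.6396, -0.0039, 0.0272]
tcp_rot: [0.997, 0.073, 0.0, 0.0]
wrist_force: [-16.5, 1.4, 30.7]
grip_width: 0.549
time: 22.02
ee_pos: [0.6398, -0.0039, 0.1955]
tcp_rot: [0.997, 0.073, 0.0, 0.0]
wrist_force: [0.9, 0.5, -0.2]
grip_width: 1.004
[('jar_center', 0.81, array([ 0.6404, -0.0053,  0.0248])), ('vial_center', 0.49, array([0.4732, 0.3547, 0.022 ]))]
[('jar_center', 0.77, array([ 0.6416, -0.002 ,  0.0276])), ('vial_center', 0.64, array([0.472 , 0.3547, 0.0235]))]
shift [-0.1131 -0.3805 -0.0051] twist 1.571 twist alt -1.571 | now [ 0.6396 -0.0039  0.1947] ang -1.424 g 1.001 t 22.43 q6 1.3
```

View pics/w13.png

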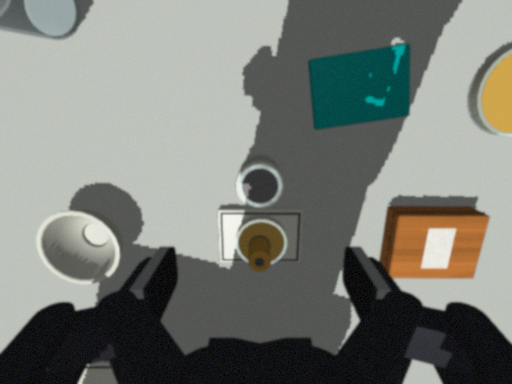

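```bash
python3 -m creep '[[[-0.113,-0.38,-0.005],-1.571],[[-0.113,-0.38,-0.005],-1.571],[[-0.113,-0.38,-0.005],-1.571],[[-0.113,-0.38,-0.005],-1.571],[[-0.113,-0.38,-0.005],-1.571],[[-0.113,-0.38,-0.005],-1.571],[[-0.113,-0.38,-0.005],-1.571],[[-0.113,-0.38,-0.005],-1.571],[[-0.113,-0.38,-0.005],-1.571],[[-0.113,-0.38,-0.005],-1.571]]'
python3 - <<'E'
from h import *
p=manip.camera_params('wrist');im=save('wrist','w14.png')
s=manip.spot_point('vial_center','wrist');print([(round(d['score'],2),np.round(d['xyz'],4),proj('wrist',d['xyz'],p)) for d in s])
go(.472,.355,.2,.147)
E
```

```text
time: 23.68
ee_pos: [0.4723, 0.3555, 0.2001]
tcp_rot: [0.653, 0.757, -0.0, -0.0]
wrist_force: [-0.1, 0.0, 0.2]
grip_width: 1.0
[(0.78, array([0.4714, 0.3541, 0.0277]), array([258.62802935, 178.5803393 ]))]
shift [-0.0004 -0.0004  0.0002] twist -0.002 twist alt 3.14 | now [0.4724 0.3554 0.2002] ang 0.145 g 1.002 t 23.77 q6 0.37
```

View pics/w14.png

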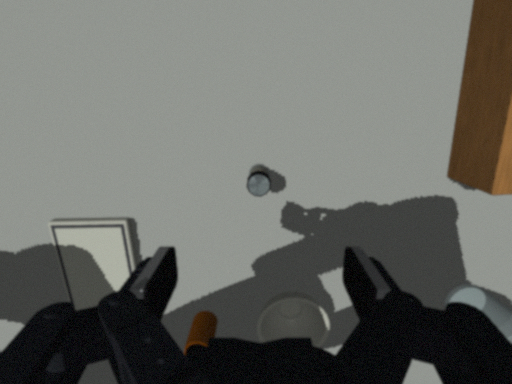

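```bash
python3 - <<'E'
from h import *
w=ray('wrist',258.7,184,.05);print(w); go(w[0],w[1],.027,.147)
E
python3 -m creep '[[[0,0,0.06],0],[[0,0,0.12],0],[[0,0,0.16],0],[[0,0,0.173],0],[[0,0,0.173],0],[[0,0,0.173],0]]'; python3 -m creep '[[[0,0,0],0],[[0,0,0],0],[[0,0,0],0],[[0,0,0],0],[[0,0,0],0],[[0,0,0],0],[[0,0,0],0],[[0,0,0],0]]' 0;  python3 -m creep '[[[0,0,-0.03],0],[[0,0,-0.09],0],[[0,0,-0.13],0],[[0,0,-0.14],0],[[0,0,-0.14],0]]'
python3 - <<'E'
from h import *
p=manip.camera_params('wrist');im=save('wrist','w15.png')
e=manip.observe()['ee_pos'];print(proj('wrist',[*e[:2],e[2]+.0225],p))
go(*VIAL,.165,.147)
E
```

```text
[0.4716119  0.35435725 0.05      ]
shift [-0.0009 -0.0009  0.1732] twist -0.002 twist alt 3.14 | now [0.4724 0.3554 0.2002] ang 0.145 g 1.002 t 23.77 q6 0.37
time: 24.52
ee_pos: [0.4733, 0.356, 0.0293]
tcp_rot: [0.653, 0.757, 0.001, 0.0]
wrist_force: [1.2, -0.2, 0.5]
grip_width: 0.999
time: 25.52
ee_pos: [0.4725, 0.3556, 0.0277]
tcp_rot: [0.653, 0.757, 0.0, 0.0]
wrist_force: [-0.7, -0.4, 6.0]
grip_width: 0.266
time: 26.15
ee_pos: [0.4723, 0.3555, 0.1672]
tcp_rot: [0.653, 0.757, 0.0, 0.0]
wrist_force: [-0.2, 0.2, -0.8]
grip_width: 0.263
[258.72195127 293.03450726]
shift [-0.3239  0.1152  0.0013] twist -0.0 twist alt 3.142 | now [0.472  0.3553 0.1662] ang 0.147 g 0.265 t 26.2 q6 0.37
```

View pics/w15.png

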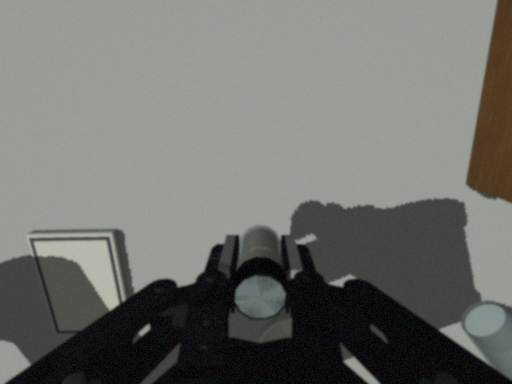

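```bash
python3 -m creep '[[[-0.055,0.02,0],0],[[-0.11,0.04,0],0],[[-0.165,0.06,0],0],[[-0.22,0.08,0],0],[[-0.27,0.1,0],0],[[-0.31,0.112,0],0],[[-0.322,0.115,0],0],[[-0.322,0.115,0.05],0],[[-0.322,0.115,0.1],0],[[-0.322,0.115,0.11],0]]';python3 -m creep '[[[0,0,0],0],[[0,0,0],0]]'
python3 - <<'E'
from h import *
p=manip.camera_params('wrist');im=save('wrist','w16.png')
e=manip.observe()['ee_pos'];print(proj('wrist',[*e[:2],e[2]+.0225],p))
for q in ((260,298),):print(ray('wrist',*q,e[2]+.0225,p))
go(*VIAL,.03,.147)
E
```

```text
time: 27.45
ee_pos: [0.6309, 0.0545, 0.0534]
tcp_rot: [0.653, 0.757, -0.002, -0.003]
wrist_force: [0.1, -0.2, 0.6]
grip_width: 0.267
time: 27.7
ee_pos: [0.6342, 0.054, 0.0595]
tcp_rot: [0.653, 0.757, 0.001, 0.001]
wrist_force: [0.1, -0.1, 0.6]
grip_width: 0.266
[259.46908234 294.24328718]
[0.63464485 0.05212695 0.08189533]
shift [-0.0021 -0.0011  0.0294] twist 0.0 twist alt -3.141 | now [0.6341 0.054  0.0594] ang 0.147 g 0.266 t 27.75 q6 -0.18
```

View pics/w16.png

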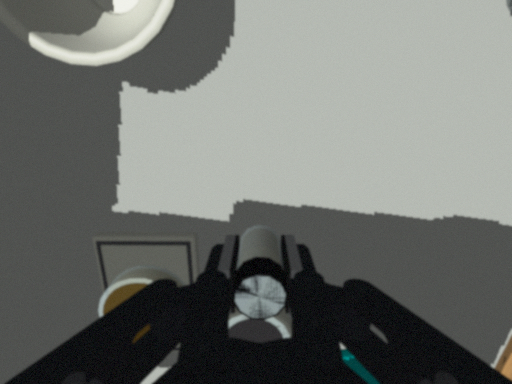

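```bash
python3 -m creep '[[[0,-0.001,0.015],0],[[0,-0.001,0.028],0],[[0,-0.001,0.032],0],[[0,-0.001,0.032],0],[[0,-0.001,0.032],0]]'; python3 -m creep '[[[0,0,0],0],[[0,0,0],0],[[0,0,0],0],[[0,0,0],0],[[0,0,-0.04],0],[[0,0,-0.1],0],[[0,0,-0.16],0],[[0,0,-0.17],0],[[0,0,-0.17],0]]' 1;python3 - <<'E'
from h import *
p=manip.camera_params('wrist');im=save('wrist','w17.png')
s=[(n,round(d['score'],2),np.round(d['xyz'],4)) for n in ('jar_center','vial_center') for d in manip.spot_point(n,'wrist')];print(s)
go(.4315,.135,.22,.147)
E
```

```text
time: 28.38
ee_pos: [0.632, 0.0536, 0.0263]
tcp_rot: [0.653, 0.757, -0.0, -0.0]
wrist_force: [-12.3, -1.2, 25.0]
grip_width: 0.264
time: 29.5
ee_pos: [0.6324, 0.0537, 0.1955]
tcp_rot: [0.653, 0.757, 0.0, 0.0]
wrist_force: [1.0, 0.8, -0.9]
grip_width: 0.997
[('jar_center', 0.72, array([ 0.6368, -0.0047,  0.0217])), ('vial_center', 0.69, array([0.6312, 0.0503, 0.024 ]))]
shift [ 0.1098 -0.1862 -0.026 ] twist 0.0 twist alt -3.142 | now [0.6317 0.0537 0.1934] ang 0.147 g 1.001 t 29.65 q6 -0.18
```

View pics/w17.png

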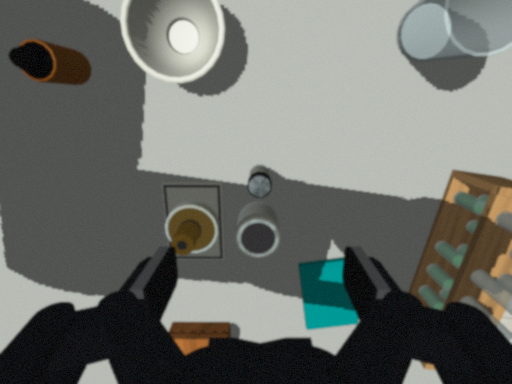

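```bash
python3 - <<'E'
from h import *
v=ray('wrist',260,186,.05);j=ray('wrist',258.5,238,.05);print(v,j,np.linalg.norm(v-j))
for q in (v,j): d=q[:2]-TC; print(d@EX,d@EY)
W=[ray('wrist',u,w,.01) for u,w in [(164.5,186),(219,186),(221,257.5)]];print(np.round(W,4))
E
python3 -m creep '[[[0.037,-0.062,-0.01],0],[[0.074,-0.124,-0.02],0],[[0.1,-0.17,-0.025],0],[[0.11,-0.186,-0.026],0],[[0.11,-0.186,-0.026],0],[[0.11,-0.186,-0.026],0]]'
python3 - <<'E'
from h import *
p=manip.camera_params('wrist');im=save('wrist','w18.png')
s=[(n,round(d['score'],2),np.round(d['xyz'],4)) for n in ('dropper_center',) for d in manip.spot_point(n,'wrist')];print(s)
go(.4315,.135,.035,.147)
E
```

```text
[0.63190143 0.0527362  0.05      ] [ 0.63858195 -0.00300339  0.05      ] 0.05613850712862731
0.07761441150828875 0.05718467077105236
0.07605863603215966 0.0010677255111862032
[[ 0.5276  0.0253  0.01  ]
 [ 0.5881  0.0343  0.01  ]
 [ 0.5999 -0.0557  0.01  ]]
time: 30.4
ee_pos: [0.4324, 0.1351, 0.2207]
tcp_rot: [0.653, 0.757, -0.0, -0.0]
wrist_force: [1.2, -0.3, 0.6]
grip_width: 1.001
[('dropper_center', 0.68, array([0.4305, 0.1349, 0.0375]))]
shift [ 0.0003 -0.0009  0.1857] twist -0.001 twist alt 3.141 | now [0.4327 0.1349 0.2207] ang 0.146 g 1.004 t 30.5 q6 -0.01
```

View pics/w18.png

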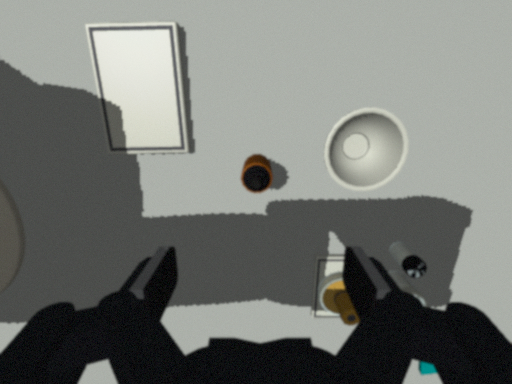

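Run:
```python
from h import *
print(ray('wrist',366,149,.045), ray('wrist',257,180,.055), ray('wrist',257,178,.065))
im=cv2.imread('pics/w18.png');cv2.imwrite('pics/w18z.png',cv2.resize(im[140:210,220:300],None,fx=8,fy=8,interpolation=2))
```

```text
[0.53857069 0.18074586 0.045     ] [0.42997226 0.13345749 0.055     ] [0.42938433 0.1382406  0.065     ]
```

View pics/w18z.png

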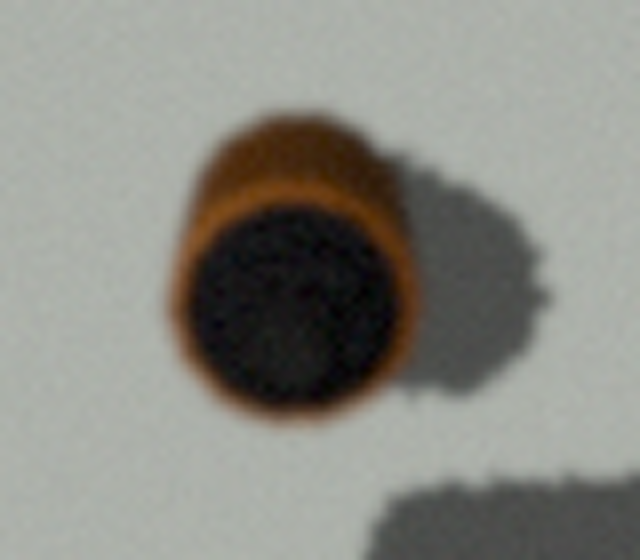

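```bash
python3 -m creep '[[[0.001,-0.002,0.06],0],[[0.001,-0.002,0.12],0],[[0.001,-0.002,0.17],0],[[0.001,-0.002,0.187],0],[[0.001,-0.002,0.187],0],[[0.001,-0.002,0.187],0]]'; python3 -m creep '[[[0,0,0],0],[[0,0,0],0],[[0,0,0],0],[[0,0,0],0],[[0,0,0],0],[[0,0,0],0],[[0,0,0],0]]' 0;  python3 -m creep '[[[0,0,-0.03],0],[[0,0,-0.09],0],[[0,0,-0.14],0],[[0,0,-0.15],0],[[0,0,-0.15],0]]'
python3 - <<'E'
from h import *
p=manip.camera_params('wrist');im=save('wrist','w19.png')
e=manip.observe()['ee_pos'];print(proj('wrist',[*e[:2],e[2]+.045],p),proj('wrist',[*e[:2],e[2]+.022],p))
go(*DROP,.18,.147)
E
```

```text
time: 31.25
ee_pos: [0.4308, 0.1358, 0.035]
tcp_rot: [0.653, 0.757, 0.0, 0.0]
wrist_force: [-0.2, -0.8, 0.1]
grip_width: 0.996
time: 32.12
ee_pos: [0.4303, 0.136, 0.0349]
tcp_rot: [0.653, 0.757, 0.0, 0.0]
wrist_force: [-3.1, -0.8, 9.1]
grip_width: 0.385
time: 32.75
ee_pos: [0.43, 0.1359, 0.1843]
tcp_rot: [0.653, 0.757, 0.0, 0.0]
wrist_force: [0.3, 0.1, -0.8]
grip_width: 0.383
[258.44512427 333.32602397] [258.62966211 292.04250989]
shift [-0.2693  0.1083  0.0032] twist 0.0 twist alt -3.142 | now [0.4297 0.1359 0.1833] ang 0.147 g 0.384 t 32.8 q6 -0.01
```

View pics/w19.png

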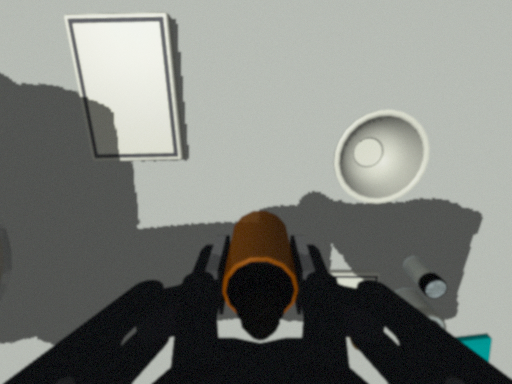

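```bash
python3 -m creep '[[[-0.055,0.022,0],0],[[-0.11,0.044,0],0],[[-0.165,0.066,0],0],[[-0.215,0.087,0],0],[[-0.255,0.103,0],0],[[-0.269,0.108,0],0],[[-0.269,0.108,0],0],[[-0.269,0.108,0.05],0],[[-0.269,0.108,0.1],0],[[-0.269,0.108,0.115],0]]';python3 -m creep '[[[0,0,0],0],[[0,0,0],0],[[0,0,0],0]]'
python3 - <<'E'
from h import *
p=manip.camera_params('wrist');im=save('wrist','w20.png')
go(*DROP,.035,.147)
E
```

```text
time: 34.05
ee_pos: [0.5744, -0.1126, 0.0666]
tcp_rot: [0.653, 0.757, -0.001, -0.002]
wrist_force: [-0.2, -0.1, -0.5]
grip_width: 0.38
time: 34.42
ee_pos: [0.577, -0.1145, 0.071]
tcp_rot: [0.653, 0.757, 0.0, 0.001]
wrist_force: [0.4, 0.8, -0.6]
grip_width: 0.38
shift [ 0.     -0.0006  0.0357] twist 0.0 twist alt -3.142 | now [ 0.5768 -0.1145  0.0707] ang 0.147 g 0.386 t 34.48 q6 -0.47
```

View pics/w20.png

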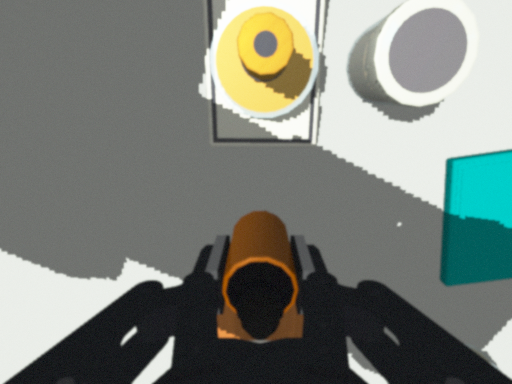

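```bash
python3 -m creep '[[[0,-0.0005,0.015],0],[[0,-0.0005,0.03],0],[[0,-0.0005,0.0355],0],[[0,-0.0005,0.0355],0],[[0,-0.0005,0.0355],0]]'; python3 -m creep '[[[0,0,0],0],[[0,0,0],0],[[0,0,0],0],[[0,0,0],0],[[0,0,0],0],[[0,0,-0.04],0],[[0,0,-0.1],0],[[0,0,-0.16],0],[[0,0,-0.18],0],[[0,0,-0.18],0]]' 1;python3 - <<'E'
from h import *
p=manip.camera_params('wrist');im=save('wrist','w21.png')
for c in ('top','side'):
  save(c,c+'21.png')
  for n in ['dish_center','weight_center','jar_center','vial_center','dropper_center','beaker','big_dish']:
    print(c,n,[(round(d['score'],2),np.round(d['xyz'],4).tolist(),[round(float(v),4) for v in ((np.array(d['xyz'])[:2]-TC)@EX,(np.array(d['xyz'])[:2]-TC)@EY)]) for d in manip.spot_point(n,c)])
E
```

```text
time: 35.1
ee_pos: [0.5752, -0.1143, 0.0349]
tcp_rot: [0.653, 0.757, -0.0, -0.001]
wrist_force: [-17.2, 4.5, 32.2]
grip_width: 0.383
time: 36.35
ee_pos: [0.5763, -0.1146, 0.2154]
tcp_rot: [0.653, 0.757, 0.0, 0.001]
wrist_force: [-0.1, 0.3, -0.5]
grip_width: 1.002
top dish_center [(0.64, [0.5353, 0.1788, 0.0014], [0.0005, 0.196]), (0.52, [0.5627, -0.0164, 0.0186], [-0.001, -0.0011])]
top weight_center [(0.65, [0.7728, 0.2215, -0.0029], [0.2417, 0.2035]), (0.6, [0.5646, -0.0177, 0.0468], [0.0007, -0.0026])]
top jar_center [(0.78, [0.6393, -0.0067, 0.0232], [0.0762, -0.0027]), (0.59, [0.5606, -0.0154, 0.0165], [-0.0029, 0.0002])]
top vial_center [(0.7, [0.6388, -0.0075, 0.0258], [0.0756, -0.0034]), (0.54, [0.6348, 0.0534, 0.022], [0.0806, 0.0574]), (0.33, [0.59, -0.2153, 0.0018], [-0.0031, -0.2018])]
top dropper_center [(0.67, [0.5814, -0.1193, 0.0366], [0.0025, -0.1056])]
top beaker [(0.64, [0.7726, 0.2215, -0.0013], [0.2415, 0.2035])]
top big_dish [(0.42, [0.7665, -0.2475, 0.0013], [0.1668, -0.2595])]
side dish_center [(0.65, [0.5665, -0.0169, 0.0185], [0.0027, -0.0021]), (0.31, [0.7606, -0.2531, 0.0006], [0.1601, -0.2642])]
side weight_center [(0.48, [0.5638, -0.0183, 0.05], [-0.0002, -0.0031])]
side jar_center [(0.56, [0.6405, -0.0074, 0.0248], [0.0773, -0.0036])]
side vial_center [(0.71, [0.6361, 0.0554, 0.0247], [0.0822, 0.0592])]
side dropper_center [(0.78, [0.5755, -0.1135, 0.0411], [-0.0025, -0.099])]
side beaker [(0.74, [0.7709, 0.2201, -0.0014], [0.2396, 0.2024])]
side big_dish [(0.65, [0.7613, -0.2494, -0.0014], [0.1614, -0.2606])]
```

View pics/w21.png

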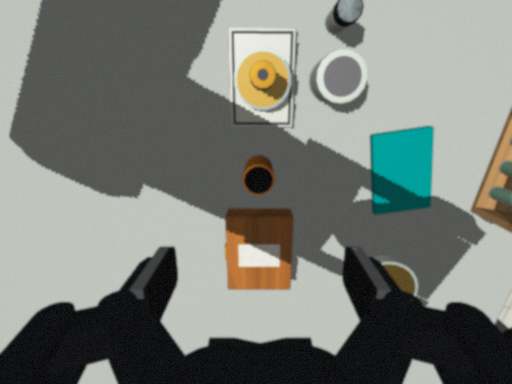

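View pics/side21.png

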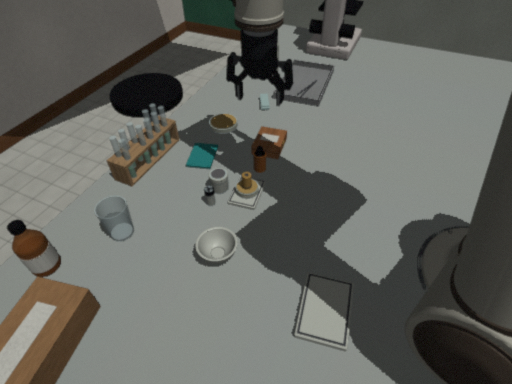

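View pics/top21.png

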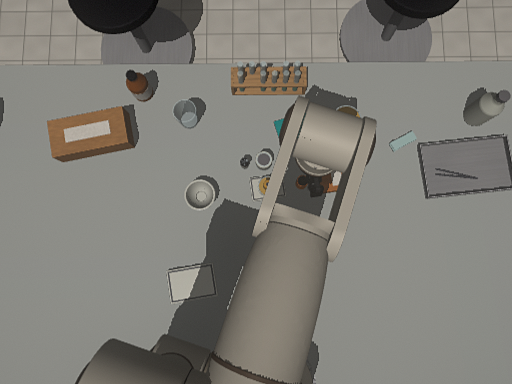

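```bash
python3 -m creep '[[[0.06,0.02,0],0],[[0.11,0.035,0],0],[[0.11,0.035,0],0],[[0.11,0.035,0],0],[[0.11,0.035,0],0]]'
python3 - <<'E'
from h import *
im=save('wrist','w22.png')
cv2.imwrite('pics/w22z.png',cv2.resize(im[90:240,160:340,::-1],None,fx=4,fy=4,interpolation=2))
E
```

```text
time: 37.83
ee_pos: [0.5943, -0.0015, 0.2139]
tcp_rot: [0.654, 0.757, -0.0, 0.0]
wrist_force: [0.1, 0.0, 0.9]
grip_width: 0.997
```

View pics/w22z.png

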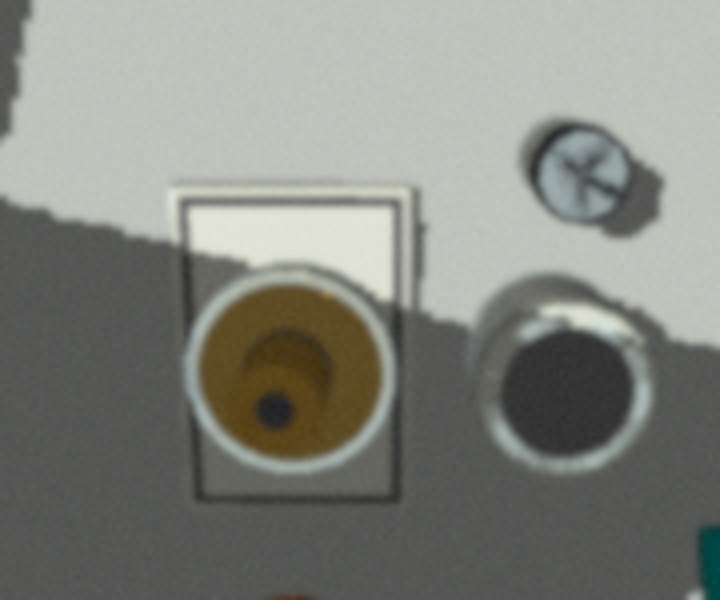

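Run:
```python
from h import *
f=lambda u,v,z: ray('wrist',160+u/4,90+v/4,z)[:2]
B=[f(*q,.01) for q in [(184,202),(399,202),(399,496),(199,496)]];T=np.mean(B,0);print(T)
for n,q in dict(dish=(290,371,.026),weight=(274,408,.066),jar=(567,390,.05),vial=(581,175,.05)).items():
  d=f(*q)-T;print(n,np.round(f(*q),4),np.round([d@EX,d@EY],4))
```

```text
[ 0.5654888  -0.01569894]
dish [ 0.5654 -0.0161] [-0.0002 -0.0004]
weight [ 0.5648 -0.0145] [-0.0005  0.0013]
jar [ 0.6394 -0.0037] [0.0749 0.0011]
vial [0.6323 0.0515] [0.0759 0.0567]
```

```bash
python3 -c "
from bench import manip
print(manip.close_job())"
```

```text
the job is handed in; nothing more can be done
None
```

I set out the mounting place in the order asked and handed it in at about 38 s. Everything stands upright in the last pictures.

| Item | Result in the last checks |
|---|---|
| Petri dish | within about 1 mm of the tile's middle |
| Brass weight | within about 2 mm of the dish's middle |
| Jar | centre 75–77 mm beyond the tile's centre, so about 16–18 mm clear of the far edge; about 1 mm off the middle of that edge |
| Vial | about 20 mm clear of the jar, on its left, in row with it to about 1–1.5 mm |
| Dropper bottle | released at (0.576, −0.114) m, within about 1 mm of the midpoint I worked out between tile and slide box |
| Beaker and big dish | networks still place them within about 6 mm of where they were, never touched |

- **Jar clearance:** it came out slightly under the 2 cm aimed for. I left it, since it is still about 2 cm and moving it again would have broken the order.
- **Where the checks disagreed:** on the top and side pictures the networks put the jar up to 4 mm right of the middle. They also put the vial 4–5 mm deeper than the jar and the dropper up to 6 mm off along the line, each camera on a different side. These differences are about the networks' accuracy, and I trusted the close wrist pictures instead.
- **Network mistakes:** the top camera also named the mortar as the dish and the beaker as the weight, which the pictures plainly ruled out.
- **Forces:** the highest wrist force I read was about 36 N upward, as the jar was set down.

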